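# Snap the primer tub's lid shut all round

### The arm

A 6-joint arm with a two-finger parallel gripper is mounted at the origin on the work surface. World frame = base frame: x ahead of the robot, y to its left, z up, the work surface at z = 0. Lengths are in mm, angles in degrees, forces in N, time in s.
With the tool pointing down it reaches from about 350 to 850 mm from the base axis. Payload 8.1 kg.
Tool frame: the origin (TCP) lies at the very end of the fingers, on their centre line; the grasp point (between the pads) lies 19 mm behind it; x points along the fingers, y is the direction in which the jaws open and shut, and the axes are right-handed (so a half turn about x gives the same grasp; the last joint's range is limited). The gripper opens to 85 mm and grips with 20 to 120 N. Pads are 22 mm wide; open, the fingers measure 114 mm over their backs; the gripper's body (76 mm by 85 mm) begins 54 mm behind the grasp point. The pads swing forward as they close: fully open they stand 13 mm farther back than shut.
Start: joints at [-80.237, 7.471, 85.268, -0, 87.261, -4.893], TCP at [151.832, -580.476, 231.292] pointing down, gripper open.
Joint ranges: [-169.43, 169.43], [-51.17, 129.36], [1.28, 143.12], [-76.62, 256.62], [0, 156.53], [-152.29, 152.29]. Speed limits (degrees/s): [136.94, 136.94, 159.86, 180, 180, 180].

### API

Orientations are given as [roll, pitch, yaw] about the fixed x, y, z axes, in that order (R = Rz(yaw) Ry(pitch) Rx(roll)).
In Python, from bench import sensors, snapshot, r gives the robot as it stands. The module is installed in compiled form; this text tells all that it offers.
- The arm moves only by the tool drive_tool, never from a script. Its argument "moves" is one flat list of numbers, 6 for each row, row after row: the shift along the tool's x, y, z in cm, then the turn, a rotation vector about the tool's x, y, z in degrees. In form: [tx, ty, tz, wx, wy, wz, tx, ty, tz, wx, wy, wz, ...]. A call has 1 to 20 rows; each row shifts and turns the commanded pose from where the row before left it, along the tool's axes as they then stand; what a row does not reach is not made up. A row lasts 1/12 s, in which the tool goes at most 41.7 mm and 7.16 degrees, less where a joint would pass 70% of its speed; a pose out of reach is approached as far as the arm can. A call with a gripper value outside its range is refused whole. "hand" is the finger opening in cm, from 0 to 8.54, set as the call begins (left out, the last holds). The fingers move at their own pace and stop on an object; "grip_force" is the grip in N (left out, the last holds). Time passes only in rows, so rows that do not move let the fingers close. It gives the time, the measured TCP pose, the force and the opening at its end, in the units of the state.
- sensors.sense(): the state, without advancing time (a new reading comes with each control period).
- snapshot(name): name is "side" or "top"; returns a dict with "image" (384x512x3 uint8, red, green, blue), "z_map" (384x512 float32, mm along the optical axis (not along the pixel's ray), 0 where there is no reading), "camera_matrix" (3x3 intrinsics, pixels), "eye" and "orientation" of the camera in the world. Camera axes: x right, y down, z forward; pixel columns grow to the right and rows downward; lengths in mm; the calibration is good to about 2 mm. A picture is of the moment at which its call begins.
- r.hand_in(): hands the job in, once; it reports no verdict.
The state is a dict: "time": time; "joint_pos": joint angles; "qd": joint speeds; "joint_efforts": joint torques, N m; "tool_pos": TCP position; "tcp_rot": TCP orientation; "ft_force": force on the tool from outside, world axes, zero at the start; "wrist_torque": the same for the moment, N m; "finger_gap": finger opening in mm.
Only numpy, scipy, OpenCV 4.12 (cv2) and the standard library are available. Lean on these libraries where they do the work, as an engineer would, in place of code of your own. Each camera call takes 0.05 s, during which the arm holds its last target.

### The job

The lid of the white primer tub has been laid on, but parts of its rim still stand up. Go round the rim and press down every section that stands proud until all six have clicked fully shut, then move clear. Do not lift, tip or shove the tub, and leave everything else on the table where it is.

Things in the scene. Friction and masses are not known exactly. Their poses are not given: they have to be found in the camera images.
- tub: white tub of primer, 160 across the lid, 105 high when shut, about 1.1 kg, loose; origin at the centre of its underside, z up. Lid panel recessed 10 below the shut rim. Rim: radius 64 to 80, cut by narrow notches into six 60-degree sections; section n is centred (n - 1) x 60 degrees counter-clockwise (from above) from the tub's x axis. Section 1 has a pull tab 24 wide out to radius 91.
- rim1_top (a point): middle of the top face of rim section 1, at radius 72 from the tub's axis; it rises and sinks with the section (105 above the table when shut, about 112 when proud)
- rim2_top (a point): middle of the top face of rim section 2, at radius 72 from the tub's axis; it rises and sinks with the section (105 above the table when shut, about 112 when proud)
- rim3_top (a point): middle of the top face of rim section 3, at radius 72 from the tub's axis; it rises and sinks with the section (105 above the table when shut, about 112 when proud)
- rim4_top (a point): middle of the top face of rim section 4, at radius 72 from the tub's axis; it rises and sinks with the section (105 above the table when shut, about 112 when proud)
- rim5_top (a point): middle of the top face of rim section 5, at radius 72 from the tub's axis; it rises and sinks with the section (105 above the table when shut, about 112 when proud)
- rim6_top (a point): middle of the top face of rim section 6, at radius 72 from the tub's axis; it rises and sinks with the section (105 above the table when shut, about 112 when proud)
- rim1 (a joint): height of rim section 1 above its shut position, m: about 0.007 = standing proud, unsnapped; about 0 = clicked shut. It takes about 10 N straight down to start it, then less; half way (0.0035) it goes over and pulls itself shut, and if let go before that it springs back up. It stops dead at 0.
- rim2 (a joint): height of rim section 2 above its shut position, m: about 0.007 = standing proud, unsnapped; about 0 = clicked shut. It takes about 10 N straight down to start it, then less; half way (0.0035) it goes over and pulls itself shut, and if let go before that it springs back up. It stops dead at 0.
- rim3 (a joint): height of rim section 3 above its shut position, m: about 0.007 = standing proud, unsnapped; about 0 = clicked shut. It takes about 10 N straight down to start it, then less; half way (0.0035) it goes over and pulls itself shut, and if let go before that it springs back up. It stops dead at 0.
- rim4 (a joint): height of rim section 4 above its shut position, m: about 0.007 = standing proud, unsnapped; about 0 = clicked shut. It takes about 10 N straight down to start it, then less; half way (0.0035) it goes over and pulls itself shut, and if let go before that it springs back up. It stops dead at 0.
- rim5 (a joint): height of rim section 5 above its shut position, m: about 0.007 = standing proud, unsnapped; about 0 = clicked shut. It takes about 10 N straight down to start it, then less; half way (0.0035) it goes over and pulls itself shut, and if let go before that it springs back up. It stops dead at 0.
- rim6 (a joint): height of rim section 6 above its shut position, m: about 0.007 = standing proud, unsnapped; about 0 = clicked shut. It takes about 10 N straight down to start it, then less; half way (0.0035) it goes over and pulls itself shut, and if let go before that it springs back up. It stops dead at 0.
- paint_tube: dark violet squeezable paint tube lying flat, about 150 long, 46 wide at the crimp, up to 32 high; origin under its middle; a bystander, loose, to be left alone
- sanding_block: cork sanding block 105 x 62 x 36 high; origin at the centre of its underside; a bystander, loose, to be left alone
- flat_brush: flat varnish brush lying down, 200 long along its x, 42 wide, 20 high; origin under its middle; a bystander, loose, to be left alone
- glass_jar: small pink lidded jar, 52 across, 62 high; origin at the centre of its underside; a bystander, loose, to be left alone
- black_jar: black lidded paint jar, 80 across, 105 high; origin at the centre of its underside; a bystander, loose, to be left alone
- magenta_bottle: pink paint jar with black cap, 70 across, 125 high; origin at the centre of its underside; a bystander, loose, to be left alone
- brush_pot: clear plastic pot, 93 across and 85 high, with three brushes standing in it up to 210 high; origin at the centre of its underside; a bystander, loose, to be left alone
Things that resemble listed ones, but are neither listed nor needed, are in the scene too. Several things look just like the tub: the one meant starts nearest to the robot's base.

How it is judged:
By the outcome, as a careful person would: the job done as asked, in the order asked, and still so for the second after the job is handed in, with the robot touching nothing.
It also fails if it takes over 58 s, if anything falls off the work surface, if the arm or the gripper's body presses on something with over 40 N, if the wrist force passes 120 N, or if a joint passes its speed limit or range.

## Working session

There is one attempt and no reset: what is moved stays moved. The work goes in short steps, Python scripts to look and compute and a tool call to move; the robot and the scene stay as the last step left them, time stands still between calls to the robot, and variables do not carry over. Pictures are saved under pics/ and viewed, and the job is handed in when it is done.

Besides the shell and the picture viewer there is one more tool, called after "Call:" as a command line: name --argument value ..., lists and objects as JSON in quotes. drive_tool: Moves the arm, as the interface text tells. Its arguments: {"type":"object","properties":{"moves":{"type":"array","items":{"type":"number"}},"hand":{"type":"number"},"grip_force":{"type":"number"}},"required":["moves"]}

```bash
mkdir -p pics; python3 - <<'E'
from bench import sensors, snapshot, r
import cv2,numpy as np
s=sensors.sense(); print(s)
for n in("top","side"):
    d=snapshot(n); cv2.imwrite(f"pics/{n}0.png",cv2.resize(d["image"][:,:,::-1],(800,600))); print(n,d["camera_matrix"],d["eye"],d["orientation"])
    np.savez(f"{n}0.npz",**{k:np.array(v) for k,v in d.items()})
E
```

```text
{'time': 0.0, 'joint_pos': array([-8.02371713e+01,  7.51447948e+00,  8.53306898e+01,  5.77024327e-04,
        8.72617697e+01, -4.89290596e+00]), 'qd': array([ 0.0320355 ,  0.02177046,  0.07763012, -0.02163113,  0.03259944,
        0.10979188]), 'joint_efforts': array([ 1.59278916e-03, -5.69391739e+01, -5.00550485e+01, -3.35169661e-04,
        1.46102405e-02, -4.11913243e-05]), 'tool_pos': array([ 151.7377581 , -579.91709678,  230.2374724 ]), 'tcp_rot': array([-95.20168015,  89.89305944,  99.4540264 ]), 'ft_force': array([-1.22703177, -0.34821459,  0.27923606]), 'wrist_torque': array([-0.03885718, -0.00577075, -0.01372166]), 'finger_gap': 85.28614854660927}
top [[485.39216247   0.         252.67188526]
 [  0.         485.39216247 190.77965885]
 [  0.           0.           1.        ]] [ 340.51031895  -10.8496269  1303.75195154] [-169.05101113    0.94030618  -88.92522231]
side [[385.10825268   0.         259.73723009]
 [  0.         385.10825268 183.42662353]
 [  0.           0.           1.        ]] [ 51.25209427 753.1551846  855.29129775] [-129.36515415   -0.4239897  -144.2184263 ]
```

View pics/top0.png

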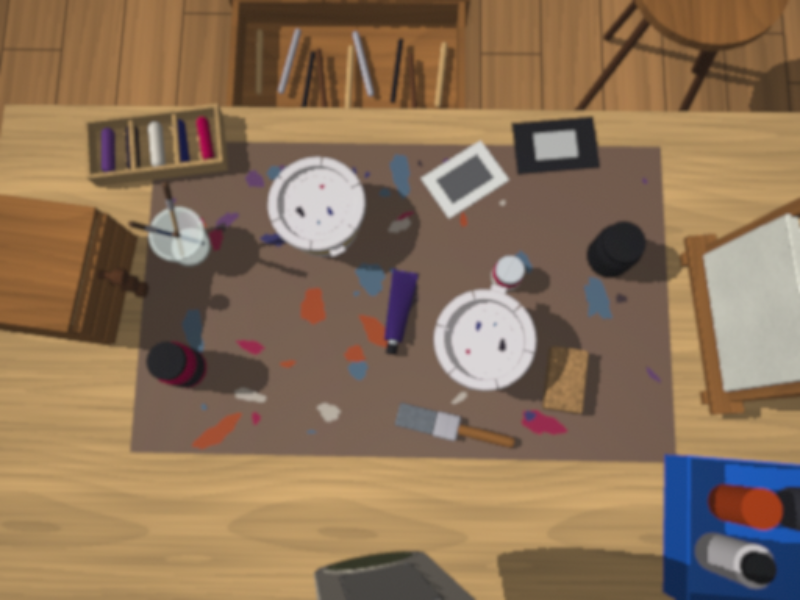

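View pics/side0.png

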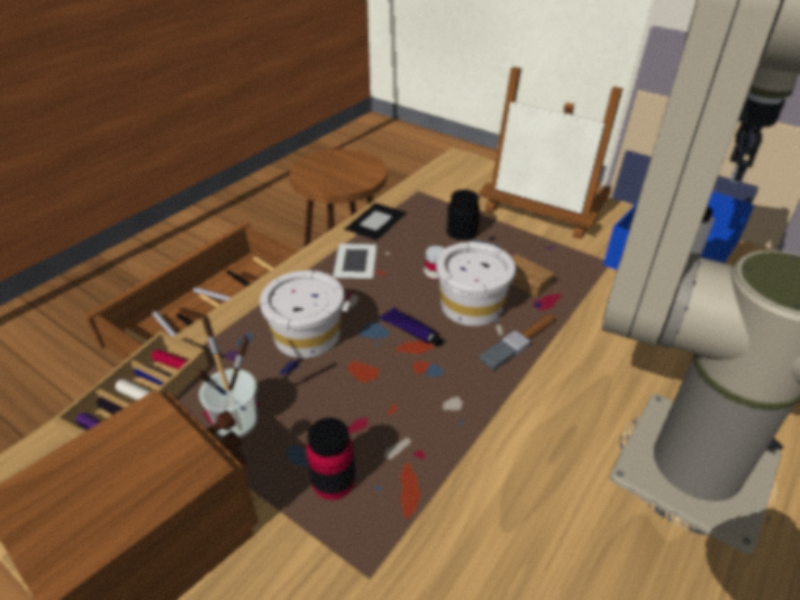

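The top view shows two lookalike tubs, at (485,338) and (317,203) in the 800x600 picture. The robot base is at the bottom centre, around (370,590). The one at (485,338) looks nearer, so I'll measure both and crop the near one.

```bash
cat > h.py <<'E'
import numpy as np,cv2
from scipy.spatial.transform import Rotation as Ro
def cam(d): return np.array(d["camera_matrix"]),np.array(d["eye"],float),Ro.from_euler("xyz",np.array(d["orientation"]),degrees=True).as_matrix()
def plane(d,uv,z):
    K,e,R=cam(d); uv=np.atleast_2d(uv).astype(float)
    r=np.c_[uv,np.ones(len(uv))]@np.linalg.inv(K).T@R.T
    return e+r*((z-e[2])/r[:,2])[:,None]
def cloud(d):
    K,e,R=cam(d); z=d["z_map"]; v,u=np.mgrid[:z.shape[0],:z.shape[1]]
    p=np.stack([u,v,np.ones_like(u)],-1)@np.linalg.inv(K).T
    P=(p*z[...,None])@R.T+e; P[z==0]=np.nan; return P
def proj(d,P):
    K,e,R=cam(d); q=(np.atleast_2d(P)-e)@R@K.T; return q[:,:2]/q[:,2:]
def ring(d,P,c,ang0):
    dx=P[...,:2]-c; rr=np.hypot(dx[...,0],dx[...,1]); a=np.degrees(np.arctan2(dx[...,1],dx[...,0]))
    out=[]
    for k in range(6):
        da=(a-ang0-60*k+180)%360-180
        m=(rr>67)&(rr<77)&(abs(da)<22)&(P[...,2]>90)&(P[...,2]<125)
        out.append((int(m.sum()),np.round(np.median(P[...,2][m]),1),np.round(P[...,2][m].std(),1)))
    return out
E
python3 - <<'E'
from h import *
for n in("top","side"):
    d=dict(np.load(f"{n}0.npz")); P=cloud(d)
    print(n,"table z",np.nanmedian(P[...,2][(P[...,2]<30)&(P[...,2]>-30)]))
    m=((P[...,2]>98)&(P[...,2]<122)&(d["image"].min(2)>110)).astype(np.uint8)
    k,l,st,c=cv2.connectedComponentsWithStats(m)
    for i in range(1,k):
        if st[i,4]>300:
            cs,_=cv2.findContours((l==i).astype(np.uint8),0,cv2.CHAIN_APPROX_NONE)
            cc=max(cs,key=len)[:,0]; W=plane(d,cc,108)[:,:2]
            A=np.c_[2*W,np.ones(len(W))]
            from scipy.optimize import least_squares
            o=least_squares(lambda x:np.hypot(*(W-x[:2]).T)-x[2],[*W.mean(0),80],loss="soft_l1",f_scale=2).x
            print(n,st[i],"circle",o,"base dist",np.hypot(*o[:2]), np.median(P[...,2][l==i]))
d=dict(np.load("top0.npz"));im=d["image"]
cv2.imwrite("pics/crop0.png",cv2.resize(im[165:265,260:390,::-1],None,fx=6,fy=6,interpolation=cv2.INTER_CUBIC))
d=dict(np.load("side0.npz"));im=d["image"]
cv2.imwrite("pics/crop1.png",cv2.resize(im[145:215,260:360,::-1],None,fx=8,fy=8,interpolation=cv2.INTER_CUBIC))
E
```

```text
top table z 0.6962178201886218
top [ 172  100   61   60 1094] circle [730.75469527 146.77893389  78.71235837] base dist 745.3499044688422 104.97047874614975
top [456 157  23  92 519] circle [-122786.52684447 1368338.97432834 1374401.91401629] base dist 1373836.991728083 110.19975603008174
top [ 278  182   65   68 1289] circle [ 509.24164639 -129.81947583   79.3975933 ] base dist 525.5284490147861 111.67344684474006
side table z -0.17004740019933706
side [319 106  57  22 345] circle [ 553.77502207 -768.08931522  262.65634491] base dist 946.9044150367658 110.05502126154317
side [279 155  50  34 673] circle [ 505.65473473 -125.98871894   82.53915408] base dist 521.1140643424885 109.88052016527763
side [166 173  54  37 628] circle [724.19445582 153.42135936  79.314281  ] base dist 740.267332357946 103.46745833024431
```

View pics/crop0.png

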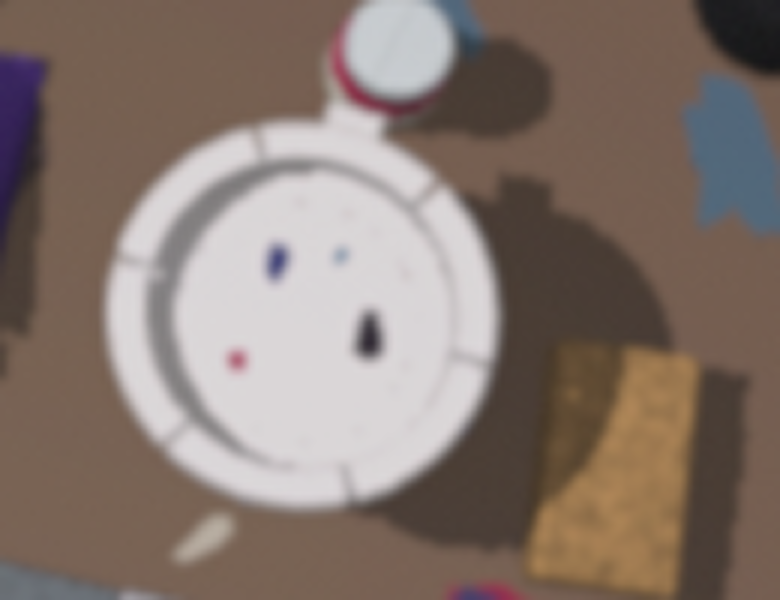

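View pics/crop1.png

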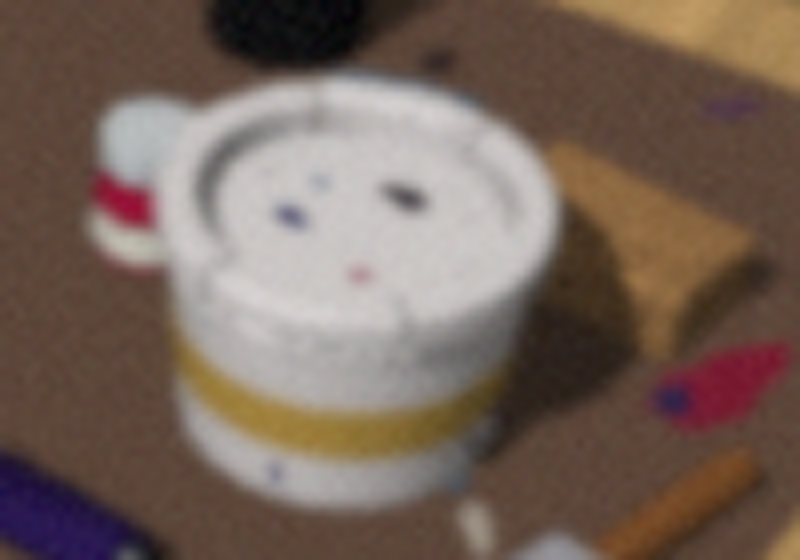

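Two candidates were measured: the near tub at 526 mm from the base, with its lid at crop centre (303,314), and the far one at 745 mm. I choose the near one. Its tab is at crop (355,118), and the pink jar is beside the tab. Next I'll get the orientation and the section heights.

```bash
python3 - <<'E'
from h import *
d=dict(np.load("top0.npz"));ds=dict(np.load("side0.npz"))
f=lambda p:np.array(p)/6+[260,165]-0.42
# outer contour from image mask
m=((d["image"].min(2)>150)).astype(np.uint8); m[:, :270]=0;m[:,350:]=0;m[:180]=0;m[256:]=0
cs,_=cv2.findContours(m,0,cv2.CHAIN_APPROX_NONE);cc=max(cs,key=cv2.contourArea)[:,0]
from scipy.optimize import least_squares
for z in(105,110):
  W=plane(d,cc,z)[:,:2]; o=least_squares(lambda x:np.hypot(*(W-x[:2]).T)-x[2],[509,-130,80],loss="soft_l1",f_scale=1).x; print(z,o)
c=o[:2]
for p in[(355,118),(260,140),(430,190),(475,358),(348,488),(175,435),(135,262)]:
  w=plane(d,f(p),109)[0,:2]-c; print(p,np.hypot(*w),np.degrees(np.arctan2(w[1],w[0])))
P=cloud(d);Q=cloud(ds)
a0=-15
for a in(a0,):
  print("top",ring(d,P,c,a)); print("side",ring(ds,Q,c+[-2,2],a))
# finer profile
dx=P[...,:2]-c; rr=np.hypot(dx[...,0],dx[...,1]); a=np.degrees(np.arctan2(dx[...,1],dx[...,0]))%360
for k in range(0,360,10):
  mm=(rr>68)&(rr<76)&(a>=k)&(a<k+10); print(k,mm.sum(),np.round(np.median(P[...,2][mm]),1),end=' | ')
mm=(rr<55);print("panel",np.nanmedian(P[...,2][mm]))
E
```

```text
105 [ 509.25540843 -130.00704461   79.57779792]
110 [ 508.55184077 -129.51007528   79.24599443]
(355, 118) 85.09958690974486 -15.552664099243314
(260, 140) 73.9330773809276 13.163163663625225
(430, 190) 74.6813307310597 -46.00049648060189
(475, 358) 73.59078758260192 -104.20731012101774
(348, 488) 74.68838509995624 -165.3559211209222
(175, 435) 73.2309709652319 135.06956580615602
(135, 262) 71.36270410668357 74.05374899859159
top [(88, np.float64(112.1), np.float64(2.2)), (87, np.float64(112.3), np.float64(1.8)), (90, np.float64(112.7), np.float64(2.4)), (95, np.float64(112.3), np.float64(2.3)), (90, np.float64(112.3), np.float64(2.4)), (89, np.float64(111.8), np.float64(2.2))]
side [(39, np.float64(110.9), np.float64(5.1)), (34, np.float64(111.0), np.float64(2.8)), (66, np.float64(108.6), np.float64(7.9)), (42, np.float64(110.8), np.float64(7.2)), (34, np.float64(110.9), np.float64(2.5)), (51, np.float64(109.3), np.float64(5.9))]
0 17 111.4 | 10 15 112.7 | 20 15 111.7 | 30 15 112.6 | 40 18 113.7 | 50 15 111.4 | 60 15 112.1 | 70 17 111.5 | 80 14 111.9 | 90 19 111.3 | 100 21 112.1 | 110 26 111.7 | 120 28 110.6 | 130 28 91.9 | 140 29 109.8 | 150 31 108.9 | 160 28 110.6 | 170 25 110.9 | 180 29 111.9 | 190 19 112.6 | 200 18 112.3 | 210 17 112.5 | 220 19 112.2 | 230 19 111.3 | 240 16 112.5 | 250 15 110.9 | 260 16 111.6 | 270 16 112.1 | 280 17 112.4 | 290 19 111.8 | 300 14 111.5 | 310 15 111.3 | 320 17 113.4 | 330 15 111.8 | 340 16 111.5 | 350 16 112.1 | panel 95.69976851587376
```

```bash
cat > st.py <<'E'
from h import *
from bench import sensors
c=np.array([508.8,-129.7]); A0=-15.6
def tgt(n,r=71): a=np.radians(A0+60*(n-1)); return c+r*np.array([np.cos(a),np.sin(a)])
s=sensors.sense(); R=Ro.from_euler("xyz",s["tcp_rot"],degrees=True).as_matrix()
if __name__=="__main__":
    print("t",s["time"],"tcp",s["tool_pos"].round(1),"F",s["ft_force"].round(1),"gap",round(s["finger_gap"],1),"j",s["joint_pos"].round(1))
    print(R.round(3))
    for n in range(1,7): print(n,tgt(n).round(1),"tool-frame cm to z=130:",(R.T@(np.r_[tgt(n),130]-s["tool_pos"])/10).round(2))
E
python3 st.py
```

```text
t 0.1 tcp [ 151.8 -580.   230.3] F [-0.  -0.  -0.3] gap 85.2 j [-80.2   7.5  85.3  -0.   87.3  -4.9]
[[-0.     0.253 -0.967]
 [ 0.002 -0.967 -0.253]
 [-1.    -0.002 -0.   ]]
1 [ 577.2 -148.8] tool-frame cm to z=130: [ 10.09 -30.93 -52.07]
2 [559.5 -80. ] tool-frame cm to z=130: [ 10.1  -38.03 -52.1 ]
3 [491.1 -60.9] tool-frame cm to z=130: [ 10.11 -41.61 -45.97]
4 [ 440.4 -110.6] tool-frame cm to z=130: [ 10.1  -38.09 -39.8 ]
5 [ 458.1 -179.4] tool-frame cm to z=130: [ 10.09 -30.99 -39.77]
6 [ 526.5 -198.5] tool-frame cm to z=130: [ 10.09 -27.41 -45.9 ]
```

Call:
drive_tool --moves '[0,-1.55,-1.99,0,0,0,0,-1.55,-1.99,0,0,0,0,-1.55,-1.99,0,0,0,0,-1.55,-1.99,0,0,0,0,-1.55,-1.99,0,0,0,0,-1.55,-1.99,0,0,0,0,-1.55,-1.99,0,0,0,0,-1.55,-1.99,0,0,0,0,-1.55,-1.99,0,0,0,0,-1.55,-1.99,0,0,0,0,-1.55,-1.99,0,0,0,0,-1.55,-1.99,0,0,0,0,-1.55,-1.99,0,0,0,0,-1.55,-1.99,0,0,0,0,-1.55,-1.99,0,0,0,0,-1.55,-1.99,0,0,0,0,-1.55,-1.99,0,0,0,0,-1.55,-1.99,0,0,0,0,-1.55,-1.99,0,0,0,0,-1.55,-1.99,0,0,0]' --hand 0 --grip_force 40

```text
time: 1.77
tool_pos: [458.8, -178.6, 230.9]
tcp_rot: [-39.2, 90.0, 155.4]
ft_force: [0.3, -0.0, 0.3]
finger_gap: 0.0
```

```bash
python3 st.py
```

```text
t 1.7667 tcp [ 458.8 -178.6  230.9] F [ 0.3 -0.   0.3] gap 0.0 j [-27.2  -9.4 102.   -0.   87.4  48.1]
[[-0.001  0.253 -0.967]
 [ 0.    -0.967 -0.253]
 [-1.    -0.     0.   ]]
1 [ 577.2 -148.8] tool-frame cm to z=130: [ 10.08   0.11 -12.21]
2 [559.5 -80. ] tool-frame cm to z=130: [ 10.09  -6.99 -12.24]
3 [491.1 -60.9] tool-frame cm to z=130: [ 10.09 -10.57  -6.11]
4 [ 440.4 -110.6] tool-frame cm to z=130: [10.09 -7.04  0.06]
5 [ 458.1 -179.4] tool-frame cm to z=130: [10.09  0.06  0.09]
6 [ 526.5 -198.5] tool-frame cm to z=130: [10.09  3.63 -6.05]
```

Call:
drive_tool --moves '[1.6,0,0,0,0,0,1.6,0,0,0,0,0,1.6,0,0,0,0,0,1.6,0,0,0,0,0,1.6,0,0,0,0,0,1.6,0,0,0,0,0,1.0,0,0,0,0,0,0.4,0,0,0,0,0,0,0,0,0,0,0,0,0,0,0,0,0]'

```text
time: 2.6
tool_pos: [458.7, -180.0, 121.8]
tcp_rot: [146.8, 90.0, -18.5]
ft_force: [-0.1, 0.3, 0.4]
finger_gap: 0.1
```

Call:
drive_tool --moves '[0.2,0,0,0,0,0,0.2,0,0,0,0,0,0.1,0,0,0,0,0,0.1,0,0,0,0,0,0.1,0,0,0,0,0,0,0,0,0,0,0]'

```text
time: 3.1
tool_pos: [458.4, -179.8, 114.1]
tcp_rot: [-44.6, 90.0, 150.1]
ft_force: [-1.0, -0.2, -0.1]
finger_gap: -0.3
```

Call:
drive_tool --moves '[0.1,0,0,0,0,0,0.1,0,0,0,0,0,0.1,0,0,0,0,0,0.1,0,0,0,0,0,0,0,0,0,0,0]'

```text
time: 3.52
tool_pos: [458.6, -180.0, 110.8]
tcp_rot: [128.0, 90.0, -37.3]
ft_force: [-1.1, -0.3, 3.2]
finger_gap: 0.1
```

Call:
drive_tool --moves '[0.1,0,0,0,0,0,0.1,0,0,0,0,0,0.1,0,0,0,0,0,0,0,0,0,0,0]'

```text
time: 3.85
tool_pos: [458.2, -179.7, 106.7]
tcp_rot: [-47.9, 90.0, 146.7]
ft_force: [0.1, 0.7, 0.8]
finger_gap: 0.0
```

Force 3.2 N, then 0.8 N at z 106.7, which suggests the section has gone over. I'll press on to the hard stop.

Call:
drive_tool --moves '[0.1,0,0,0,0,0,0.1,0,0,0,0,0,0.1,0,0,0,0,0,0,0,0,0,0,0]'

```text
time: 4.18
tool_pos: [458.6, -180.0, 105.0]
tcp_rot: [105.9, 90.0, -59.4]
ft_force: [-4.6, 2.1, 7.7]
finger_gap: -0.1
```

```bash
python3 st.py; python3 - <<'E'
from h import *
from bench import snapshot
d=snapshot("side"); P=cloud(d)
cv2.imwrite("pics/s1.png",cv2.resize(d["image"][135:225,250:370,::-1],None,fx=6,fy=6,interpolation=cv2.INTER_CUBIC))
E
```

```text
t 4.1833 tcp [ 458.6 -180.   105. ] F [-4.6  2.1  7.7] gap -0.1 j [-27.4  -3.6 110.1  -0.   73.4  48. ]
[[ 0.     0.253 -0.967]
 [-0.    -0.967 -0.253]
 [-1.     0.    -0.   ]]
1 [ 577.2 -148.8] tool-frame cm to z=130: [-2.500e+00 -1.000e-02 -1.226e+01]
2 [559.5 -80. ] tool-frame cm to z=130: [ -2.5   -7.11 -12.3 ]
3 [491.1 -60.9] tool-frame cm to z=130: [ -2.5  -10.69  -6.16]
4 [ 440.4 -110.6] tool-frame cm to z=130: [-2.5  -7.17  0.  ]
5 [ 458.1 -179.4] tool-frame cm to z=130: [-2.5  -0.07  0.03]
6 [ 526.5 -198.5] tool-frame cm to z=130: [-2.5   3.51 -6.1 ]
```

View pics/s1.png

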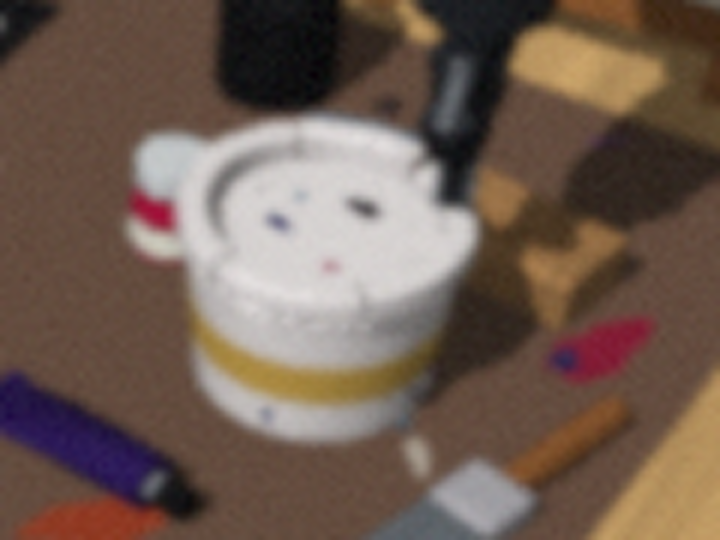

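Section 5 is at its stop: z = 105.0 with the force rising. Next is section 6.

Call:
drive_tool --moves '[-1.25,0,0,0,0,0,-1.25,0,0,0,0,0,0,0.88,-1.52,0,0,0,0,0.88,-1.52,0,0,0,0,0.88,-1.52,0,0,0,0,0.87,-1.52,0,0,0,0,0,0,0,0,0,0.7,0,0,0,0,0,0.4,0,0,0,0,0,0.3,0,0,0,0,0,0,0,0,0,0,0,0.15,0,0,0,0,0,0.15,0,0,0,0,0,0.15,0,0,0,0,0,0.15,0,0,0,0,0,0.15,0,0,0,0,0,0.15,0,0,0,0,0,0,0,0,0,0,0]'

```text
time: 5.73
tool_pos: [525.9, -198.4, 105.8]
tcp_rot: [-46.7, 90.0, 148.0]
ft_force: [0.5, -0.5, -0.6]
finger_gap: -0.2
```

Call:
drive_tool --moves '[0.1,0,0,0,0,0,0.1,0,0,0,0,0,0,0,0,0,0,0]'

```text
time: 5.98
tool_pos: [526.3, -198.4, 105.1]
tcp_rot: [154.9, 90.0, -10.4]
ft_force: [-3.7, 2.4, 7.9]
finger_gap: -0.1
```

Call:
drive_tool --moves '[-1.25,0,0,0,0,0,-1.25,0,0,0,0,0,0,-0.88,-1.54,0,0,0,0,-0.88,-1.54,0,0,0,0,-0.88,-1.54,0,0,0,0,-0.88,-1.54,0,0,0,0,0,0,0,0,0,0.7,0,0,0,0,0,0.4,0,0,0,0,0,0.3,0,0,0,0,0,0,0,0,0,0,0,0.15,0,0,0,0,0,0.15,0,0,0,0,0,0.15,0,0,0,0,0,0.15,0,0,0,0,0,0.15,0,0,0,0,0,0.15,0,0,0,0,0,0.1,0,0,0,0,0,0.1,0,0,0,0,0,0,0,0,0,0,0]'

```text
time: 7.65
tool_pos: [576.9, -148.9, 105.1]
tcp_rot: [113.8, 90.0, -51.6]
ft_force: [-3.8, 0.4, 7.7]
finger_gap: 0.1
```

```bash
python3 st.py
```

```text
t 7.65 tcp [ 576.9 -148.9  105.1] F [-3.8  0.4  7.7] gap 0.1 j [-19.4  12.1  93.6  -0.   74.3  55.9]
[[ 0.     0.253 -0.967]
 [-0.    -0.967 -0.253]
 [-1.     0.    -0.   ]]
1 [ 577.2 -148.8] tool-frame cm to z=130: [-2.49 -0.01 -0.03]
2 [559.5 -80. ] tool-frame cm to z=130: [-2.49 -7.11 -0.06]
3 [491.1 -60.9] tool-frame cm to z=130: [ -2.5  -10.68   6.07]
4 [ 440.4 -110.6] tool-frame cm to z=130: [-2.49 -7.16 12.24]
5 [ 458.1 -179.4] tool-frame cm to z=130: [-2.49 -0.06 12.27]
6 [ 526.5 -198.5] tool-frame cm to z=130: [-2.49  3.52  6.14]
```

Now sections 2, 3 and 4.

Call:
drive_tool --moves '[-1.25,0,0,0,0,0,-1.25,0,0,0,0,0,0,-1.78,0,0,0,0,0,-1.78,0,0,0,0,0,-1.78,0,0,0,0,0,-1.78,0,0,0,0,0,0,0,0,0,0,0.7,0,0,0,0,0,0.4,0,0,0,0,0,0.3,0,0,0,0,0,0,0,0,0,0,0,0.15,0,0,0,0,0,0.15,0,0,0,0,0,0.15,0,0,0,0,0,0.15,0,0,0,0,0,0.15,0,0,0,0,0,0.15,0,0,0,0,0,0.1,0,0,0,0,0,0.1,0,0,0,0,0,0,0,0,0,0,0]'

```text
time: 9.32
tool_pos: [559.0, -80.1, 105.1]
tcp_rot: [121.5, 90.0, -43.9]
ft_force: [-3.2, 0.1, 7.7]
finger_gap: 0.1
```

Call:
drive_tool --moves '[-1.25,0,0,0,0,0,-1.25,0,0,0,0,0,0,-0.9,1.54,0,0,0,0,-0.9,1.54,0,0,0,0,-0.9,1.54,0,0,0,0,-0.87,1.54,0,0,0,0,0,0,0,0,0,0.7,0,0,0,0,0,0.4,0,0,0,0,0,0.3,0,0,0,0,0,0,0,0,0,0,0,0.15,0,0,0,0,0,0.15,0,0,0,0,0,0.15,0,0,0,0,0,0.15,0,0,0,0,0,0.15,0,0,0,0,0,0.15,0,0,0,0,0,0.1,0,0,0,0,0,0.1,0,0,0,0,0,0,0,0,0,0,0]'

```text
time: 10.98
tool_pos: [490.5, -61.0, 105.0]
tcp_rot: [167.0, 90.0, 1.7]
ft_force: [-4.5, 1.2, 7.4]
finger_gap: -0.1
```

Call:
drive_tool --moves '[-1.25,0,0,0,0,0,-1.25,0,0,0,0,0,0,0.88,1.54,0,0,0,0,0.88,1.54,0,0,0,0,0.88,1.54,0,0,0,0,0.88,1.54,0,0,0,0,0,0,0,0,0,0.7,0,0,0,0,0,0.4,0,0,0,0,0,0.3,0,0,0,0,0,0,0,0,0,0,0,0.15,0,0,0,0,0,0.15,0,0,0,0,0,0.15,0,0,0,0,0,0.15,0,0,0,0,0,0.15,0,0,0,0,0,0.15,0,0,0,0,0,0.1,0,0,0,0,0,0.1,0,0,0,0,0,0,0,0,0,0,0]'

```text
time: 12.65
tool_pos: [439.6, -110.6, 105.0]
tcp_rot: [-60.9, 90.0, 133.8]
ft_force: [-4.2, 2.1, 8.8]
finger_gap: -0.3
```

```bash
python3 st.py
```

```text
t 12.65 tcp [ 439.6 -110.6  105. ] F [-4.2  2.1  8.8] gap -0.3 j [-20.6 -10.1 116.1   0.   74.   54.7]
[[-0.     0.253 -0.967]
 [ 0.    -0.967 -0.253]
 [-1.    -0.     0.   ]]
1 [ 577.2 -148.8] tool-frame cm to z=130: [ -2.5    7.18 -12.34]
2 [559.5 -80. ] tool-frame cm to z=130: [ -2.5    0.08 -12.37]
3 [491.1 -60.9] tool-frame cm to z=130: [-2.5  -3.5  -6.24]
4 [ 440.4 -110.6] tool-frame cm to z=130: [-2.5   0.02 -0.08]
5 [ 458.1 -179.4] tool-frame cm to z=130: [-2.5   7.12 -0.05]
6 [ 526.5 -198.5] tool-frame cm to z=130: [-2.5  10.7  -6.18]
```

Call:
drive_tool --moves '[-0.8,0,0,0,0,0,-1.7,0,0,0,0,0,-1.7,0,0,0,0,0,-1.7,0,0,0,0,0,-1.7,0,0,0,0,0,-1.7,0,0,0,0,0,-1.7,0,0,0,0,0,-1.7,0,0,0,0,0,0,2.34,1.56,0,0,0,0,2.34,1.56,0,0,0,0,2.34,1.56,0,0,0,0,2.34,1.56,0,0,0,0,2.34,1.56,0,0,0,0,2.34,1.56,0,0,0,0,2.34,1.56,0,0,0,0,2.34,1.56,0,0,0,0,2.34,1.56,0,0,0,0,2.34,1.56,0,0,0,0,2.34,1.56,0,0,0,0,2.34,1.56,0,0,0]'

```text
time: 14.32
tool_pos: [328.7, -431.0, 231.5]
tcp_rot: [98.0, 90.0, -67.4]
ft_force: [0.4, 0.0, -0.2]
finger_gap: 0.1
```

```bash
python3 - <<'E'
from h import *
from bench import snapshot,sensors
from scipy.optimize import least_squares
d=snapshot("top");ds=snapshot("side");P=cloud(d);Q=cloud(ds);s=sensors.sense();print(s["tool_pos"],s["ft_force"],s["time"])
m=((d["image"].min(2)>150)).astype(np.uint8); m[:, :270]=0;m[:,350:]=0;m[:180]=0;m[256:]=0
cs,_=cv2.findContours(m,0,cv2.CHAIN_APPROX_NONE);cc=max(cs,key=cv2.contourArea)[:,0]
W=plane(d,cc,103)[:,:2]; o=least_squares(lambda x:np.hypot(*(W-x[:2]).T)-x[2],[509,-130,80],loss="soft_l1",f_scale=1).x; print(o)
print("top",ring(d,P,o[:2],-15.6)); print("side",ring(ds,Q,o[:2]+[-2,2],-15.6))
for n,x in(("top",d),("side",ds)):
  b=np.load(f"{n}0.npz")["image"]; df=cv2.absdiff(b,x["image"]).max(2); 
  cv2.imwrite(f"pics/{n}2.png",cv2.resize(x["image"][:,:,::-1],(800,600)))
  cv2.imwrite(f"pics/{n}d.png",cv2.resize(np.clip(df.astype(int)*3,0,255).astype(np.uint8),(800,600)))
im=d["image"];cv2.imwrite("pics/crop2.png",cv2.resize(im[165:265,260:390,::-1],None,fx=6,fy=6,interpolation=cv2.INTER_CUBIC))
im=ds["image"];cv2.imwrite("pics/crop3.png",cv2.resize(im[145:215,260:360,::-1],None,fx=8,fy=8,interpolation=cv2.INTER_CUBIC))
E
```

```text
[ 327.62906726 -432.74214254  231.15609964] [-0.38536085  0.52592035 -0.60878023] 14.4167
[ 508.40302605 -129.45886237   79.11583574]
top [(83, np.float64(105.0), np.float64(2.1)), (91, np.float64(104.8), np.float64(2.1)), (91, np.float64(105.2), np.float64(2.2)), (94, np.float64(105.1), np.float64(2.4)), (90, np.float64(105.0), np.float64(2.3)), (87, np.float64(105.4), np.float64(2.5))]
side [(35, np.float64(104.1), np.float64(3.3)), (33, np.float64(104.1), np.float64(3.9)), (52, np.float64(103.2), np.float64(4.4)), (36, np.float64(104.0), np.float64(2.6)), (29, np.float64(103.5), np.float64(1.8)), (45, np.float64(103.5), np.float64(3.4))]
```

View pics/crop3.png

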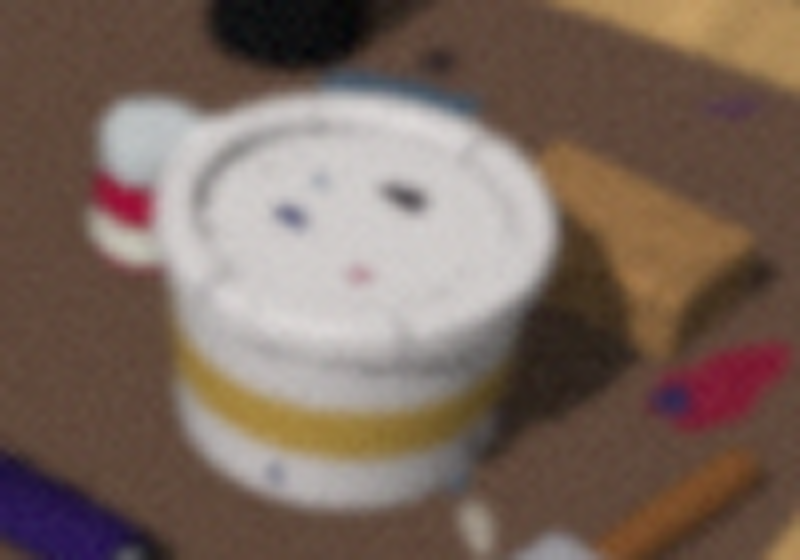

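View pics/topd.png

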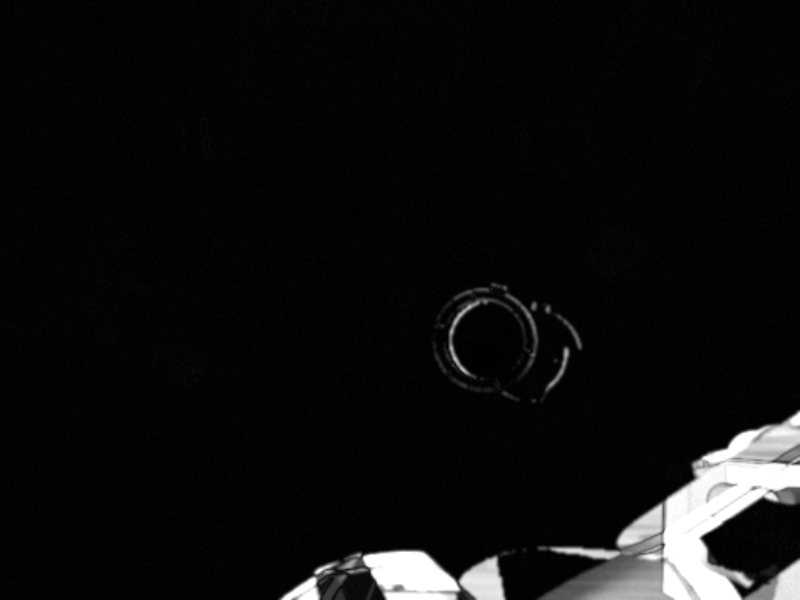

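View pics/crop2.png

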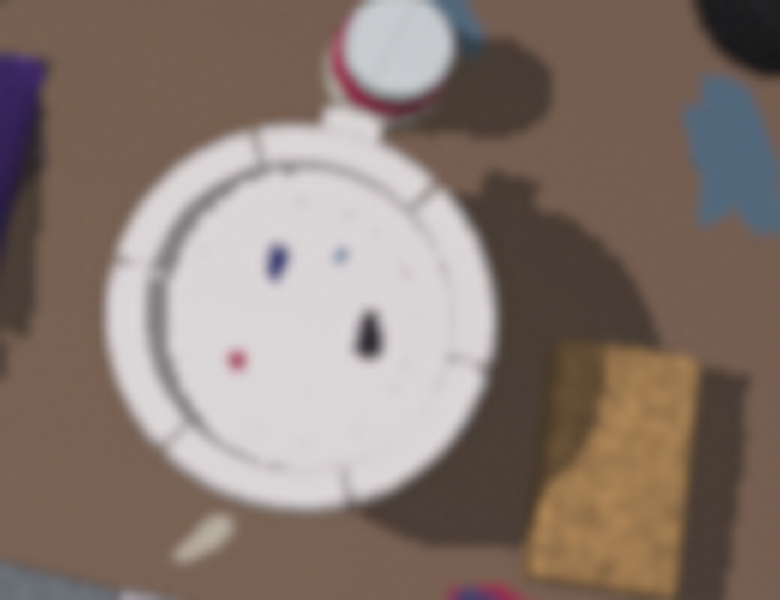

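The side and top crops show the rim level all round, with its centre at top-crop (302,316). The difference image changes only at the rim, its shadow and the arm, so the tub and the other things stayed put. I'll let the arm settle and then hand in.

Call:
drive_tool --moves '[0,0,0,0,0,0,0,0,0,0,0,0,0,0,0,0,0,0]'

```text
time: 14.67
tool_pos: [329.9, -428.8, 231.4]
tcp_rot: [-147.6, 90.0, 47.1]
ft_force: [-0.2, 0.6, -0.0]
finger_gap: 0.1
```

```bash
python3 -c "
from bench import sensors,r
print(sensors.sense()['qd'].round(2)); print(r.hand_in())"
```

```text
[ 0.4  -0.22  0.23 -0.03 -0.13 -0.12]
the job is handed in; nothing more can be done
None
```

All six rim sections of the near tub (526 mm from the base) are pressed shut, and the job was handed in at about 14.7 s. All six started proud, at about 112 mm. I pressed each one with the closed fingertips until it stopped at z = 105 with 7–9 N on the wrist, in the order 5, 6, 1, 2, 3, 4. Then I lifted straight up and moved the arm clear.

- **Rim heights:** the top camera now reads 104.8–105.4 mm on all six sections. The side camera reads 103.2–104.1 mm, about 1–2 mm lower; it also read about 1–4 mm lower before pressing, so I put that down to calibration.
- **Tub position:** the fitted tub centre agrees with the first fit to within about 1 mm.
- **Other things on the table:** comparing before and after in the top view, the only changes are the rim, its shadow and the arm. I judged the side view from a close crop round the tub, and nothing there had moved.
- **Last state:** the arm was touching nothing, with under 1 N at the wrist. No check failed.

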